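Load the bench imager and hold its sprung shutter rod at the mark

ROBOT

A 6-joint arm with a two-finger parallel gripper is mounted at the origin on the work surface. World frame = base frame: x ahead of the robot, y to its left, z up, the work surface at z = 0. Lengths are in m, angles in rad, forces in N, time in s.
With the tool pointing down it reaches from about 0.35 to 0.85 m from the base axis. Payload 8.1 kg.
Tool frame: the origin (TCP) lies between the finger pads, 19 mm behind the fingertips; this is the grasp point; z points along the fingers, y is the line along which they close (so a half turn about z gives the same grasp; the last joint's range is limited). The gripper opens to 85 mm and grips with 20 to 120 N. Pads are 22 mm wide; open, the fingers measure 114 mm over their backs; the gripper's body (76 mm by 85 mm) begins 54 mm behind the grasp point. The pads swing forward as they close: fully open they stand 13 mm farther back than shut.
Start: joints at [1.224, 0.13, 1.488, -0, 1.523, -0.085], TCP at [0.155, 0.58, 0.25] pointing down, gripper open.
Joint ranges: [-2.96, 2.96], [-0.89, 2.26], [0.02, 2.5], [-1.34, 4.48], [0, 2.73], [-2.66, 2.66]. Speed limits (rad/s): [2.39, 2.39, 2.79, 3.14, 3.14, 3.14].

INTERFACE

Orientations are given as a unit quaternion [w, x, y, z].
In Python, from workcell import env, capture, nets gives the robot as it stands. The module is installed in compiled form; this text tells all that it offers. Calls block until the motion is done:
- env.goto(position, orientation): joint-space move of the TCP to a pose.
- env.servo_line(position, frame=None, vel=0.15, threshold=None): straight line of the TCP; frame=None keeps the orientation; vel is the mean speed in m/s. With threshold (N) it stops when the force on the tool has changed by that much, and returns True; else False.
- env.goto_joints(angles): joint-space move.
- env.command_gripper(opening, grasp_force=None): finger opening in m; grasp_force is the grip in N (None keeps the last); returns when the fingers have stopped.
- env.pause(seconds).
- env.solve_ik(position, orientation): joint angles nearest the present ones, or None.
- env.get_obs(): the state.
- capture(name): name is "scene" or "side" or "wrist"; returns a dict with "img" (400x640x3 uint8, red, green, blue), "fx", "fy", "cx", "cy" (pixels), "rvec" (rotation vector, rad) and "tvec" (3), from world to camera coordinates, as OpenCV has them. Camera axes: x right, y down, z forward; pixel columns grow to the right and rows downward; lengths in m; the calibration is good to about 2 mm. A picture is of the moment at which its call begins. There is no depth.
A pose or a line that the arm cannot do raises env.PlanningError and nothing moves.
- env.finish_job(): hands the job in; it is judged then, once.
Trained networks look in a picture, given as the dict that the camera call returned (one of the last four; its "shot" number tells which), for a name from the list of things; names that differ only in an ending like _2 or _b are one class to them, and where a whole thing is asked for, a point or a joint stands for the part that bears it (a point fixed in the world has none). Each returns a list of dicts, best first, with "p" (0 to 1); they miss things now and then, are a little off and sometimes report something else, mostly with a low value. They report only what shows in the picture. A call takes as long as a camera call. They do not tell look-alikes from the thing itself.
- nets.spot_in(label, picture): "centre" ([column, row] in pixels, amid what is visible of it).
- nets.masks_of(label, picture): "region" (400x640 bool, what is visible of it) and "centre" ([column, row] in pixels, amid what is visible of it).
- nets.pinpoint(label, picture): "centre" ([column, row] in pixels: a listed point, or the origin of a listed thing).
The state is a dict: "clock": time; "q": joint angles; "qd": joint speeds; "effort": joint torques, N m; "eef_pos": TCP position; "tool_rot": TCP orientation; "wrist_force": force on the tool from outside, world axes, zero at the start; "ft_torque": the same for the moment, N m; "width": finger opening in m; "grip_force": force on a finger pad.
Only numpy, scipy, OpenCV 4.12 (cv2) and the standard library are available. Lean on these libraries where they do the work, as an engineer would, in place of code of your own. Each camera call takes 0.05 s, during which the arm holds its last target. There are 200 camera calls.

TASK

Lower the lidded sample dish, upright, into the locating ring on top of the white bench imager and let go of it only once it sits there. Then grip the black knob of the sprung shutter rod at the imager's side, pull the rod straight out until the pointer tips of the white index fork point at the dark collar on the rod, and finish while still gripping the knob and holding the rod there against its spring (it snaps back if released). Leave the flask, the tip box and the marker where they are.

Things in the scene. Friction and masses are not known exactly. Their poses are not given: they have to be found in the camera images.
- dish: Loose lidded round sample dish, a squat disc 26 mm tall: glass lower part 54 mm across, white lid (upper 12 mm) 56 mm across; about 70 g. Origin at the centre of its underside, z up.
- imager: The fixed bench imager: white box with a black top, 160 mm (its x) by 150 mm (its y), top 75 mm above the bench. It stands at a varying place and yaw. Origin at the centre of its underside, z up. The shutter rod comes out of its -y side and is pulled along its -y direction, level.
- seat (a point): Centre of the locating ring on the imager's top, on the surface that the dish stands on (75 mm above the bench). The aluminium ring around it is 62 mm inside, 72 mm outside and stands 6 mm high. The seated dish's origin coincides with this point.
- tube_mouth (a point): Centre of the open end of the fixed outer tube (18 mm across), 100 mm from the imager's centre along its -y and 45 mm above the bench. The 10 mm steel rod telescopes out of this tube.
- pull_rod (a joint): How far the rod is pulled out, m: 0 = home (at the start), 0.055 = end stop. A spring draws it home: about 3.6 N at 0, rising by 1.2 N for each 10 mm.
- collar (a point): Centre of the dark steel collar on the rod (20 mm across, 8 mm long along the rod); it moves with the rod. At home it lies 6 mm outside the tube mouth.
- knob (a point): Black ribbed knob at the rod's outer end, moving with the rod: 24 mm across, 30 mm long along the rod, plus a 30 mm flange, 4 mm thick, at its far end. This point: middle of the 24 mm part on the rod's axis, 45 mm above the bench; axes parallel to the imager's (y along the rod). Home: 79 mm from the collar, 185 mm from the imager's centre. Grip from above, fingers closing across the rod.
- pointer (a point): The mark: the point on the rod's axis midway between the two pointer tips of the white index fork that straddles the rod between tube and knob. The fork (50 mm across the rod, 12 mm along it, 51 mm high) is fixed on the rail under the rod, at a different place each time, 20 to 40 mm out from the collar's home. The pull needed is the distance from the collar to this point.
- flask: Bystander: conical flask of green glass with a brown cap, 80 mm across, 122 mm tall. Origin at the centre of its underside.
- tip_box: Bystander: grey box with a clear lid, 112 x 82 x 67 mm. Origin at the centre of its underside.
- marker: Bystander: marker pen lying on the bench, 130 mm long, 14 mm thick. Origin under its middle.
Not all that is in view belongs to the job. What is shaped like the dish but green or turquoise is not meant.

How it is judged:
By the outcome, as a careful person would: the job done as asked, in the order asked, and still so for the second after the job is handed in, while the arm keeps its last pose, push and grip.
It also fails if it takes over 45 s, if anything falls off the work surface, if the arm or the gripper's body presses on something with over 40 N, if the wrist force passes 120 N, or if a joint passes its speed limit or range.

## Working session

There is one attempt and no reset: what is moved stays moved. The work goes in short steps, each a Python script; the robot and the scene stay as the last script left them, time stands still between calls to the robot, and variables do not carry over. Pictures are saved under pics/ and viewed, at most 13 in all, crops included, and the job is handed in when it is done.

```bash
mkdir -p pics; cat > h.py <<'E'
import numpy as np, cv2
from workcell import env, capture, nets
def cam(p):
    R,_=cv2.Rodrigues(np.array(p["rvec"],float)); t=np.array(p["tvec"],float).ravel()
    return R,t
def ray(p,uv):
    R,t=cam(p); d=np.array([(uv[0]-p["cx"])/p["fx"],(uv[1]-p["cy"])/p["fy"],1.])
    return -R.T@t, R.T@d
def onz(p,uv,z):
    o,d=ray(p,uv); return o+d*(z-o[2])/d[2]
def tri(pairs):
    A=np.zeros((3,3));b=np.zeros(3)
    for p,uv in pairs:
        o,d=ray(p,uv); d=d/np.linalg.norm(d); M=np.eye(3)-np.outer(d,d); A+=M;b+=M@o
    return np.linalg.solve(A,b)
def proj(p,X):
    R,t=cam(p); c=R@np.array(X)+t; return np.array([p["cx"]+p["fx"]*c[0]/c[2],p["cy"]+p["fy"]*c[1]/c[2]])
def save(p,n): cv2.imwrite("pics/"+n+".png",cv2.cvtColor(p["img"],cv2.COLOR_RGB2BGR))
E
python3 - <<'E'
from h import *
np.set_printoptions(precision=4,suppress=True)
P={}
for n in ["scene","side","wrist"]:
    P[n]=capture(n)
a=np.hstack([P["scene"]["img"],P["side"]["img"]])
cv2.imwrite("pics/a.png",cv2.cvtColor(np.vstack([P["scene"]["img"]]),cv2.COLOR_RGB2BGR)); save(P["side"],"b"); save(P["wrist"],"c")
for n,p in P.items():
    print(n,"cam at",ray(p,(320,200))[0],p["fx"])
    for l in ["dish","seat","tube_mouth","collar","knob","pointer","imager","flask","tip_box","marker"]:
        z={"dish":0,"seat":.075,"tube_mouth":.045,"collar":.045,"knob":.045,"pointer":.045}.get(l,0)
        for r in nets.pinpoint(l,p)[:4]: print(n,l,round(r["p"],2),np.array(r["centre"]),onz(p,r["centre"],z)[:2])
print(env.get_obs())
E
```

```text
scene cam at [0.9306 0.4485 1.    ] 402.2704378348986
scene dish 0.97 [448.2 280.1] [0.3963 0.3914]
scene dish 0.91 [446.1 333. ] [0.5112 0.4718]
scene dish 0.75 [428.8 250.9] [0.3667 0.3032]
scene dish 0.7 [414.1 298.2] [0.5007 0.3622]
scene seat 0.76 [299.6 211.3] [0.5728 0.0034]
scene tube_mouth 0.72 [282.6 193.7] [ 0.5579 -0.0884]
scene tube_mouth 0.44 [245.9 119.9] [ 0.4585 -0.3916]
scene collar 0.6 [282.2 188.2] [ 0.5463 -0.1039]
scene knob 0.72 [268.3 169.9] [ 0.534  -0.1828]
scene pointer 0.56 [281.8 192.5] [ 0.5569 -0.0931]
scene pointer 0.5 [278.6 182.4] [ 0.5407 -0.1268]
scene imager 0.62 [304.7 225.9] [0.5654 0.0138]
scene flask 0.6 [368.8 333.2] [0.6508 0.344 ]
scene tip_box 0.86 [246.2 121. ] [ 0.4386 -0.4264]
scene marker 0.49 [300.7 149.1] [ 0.3845 -0.2076]
side cam at [ 0.3346 -0.9087  0.8532] 404.49644384857777
side dish 0.65 [256.7 151.9] [0.373  0.4142]
side dish 0.65 [259.3 167.1] [0.3723 0.3117]
side dish 0.56 [293.3 151.6] [0.5098 0.3839]
side dish 0.45 [288.  139.3] [0.504  0.4765]
side seat 0.86 [330.8 196. ] [0.5642 0.0047]
side seat 0.69 [320.9 346.7] [ 0.4
[... 476 characters left out ...]
.4] [0.658  0.3502]
side tip_box 0.65 [319.2 345.4] [ 0.4333 -0.4237]
side marker 0.62 [290.5 269. ] [ 0.4056 -0.1858]
wrist cam at [0.0907 0.5968 0.3733] 323.2389468809963
wrist dish 0.66 [235.1 362.5] [0.3847 0.3948]
{'clock': 1.65, 'q': array([ 1.2236,  0.1304,  1.4882,  0.    ,  1.523 , -0.0854]), 'qd': array([ 0.    , -0.    ,  0.0008,  0.0001, -0.    ,  0.0021]), 'effort': array([ -0.0002, -56.9306, -50.0849,  -0.0002,   0.0013,  -0.    ]), 'eef_pos': array([0.1553, 0.5796, 0.25  ]), 'tool_rot': array([-0.    ,  0.1305,  0.9914, -0.    ]), 'wrist_force': array([ 0.3084,  0.1541, -0.9057]), 'ft_torque': array([-0.0351,  0.0443,  0.0028]), 'grip_force': 0.0, 'width': 0.08542243420752905}
```

View pics/a.png

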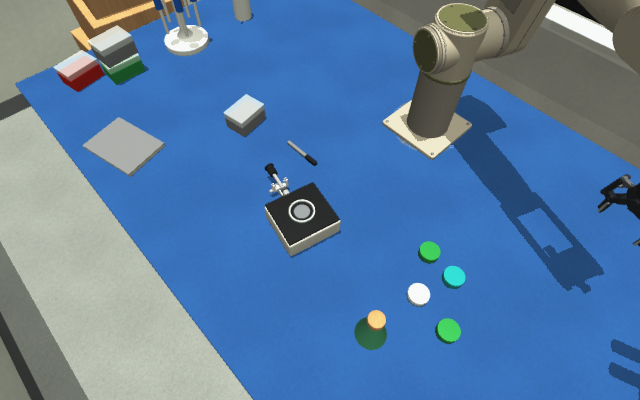

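View pics/b.png

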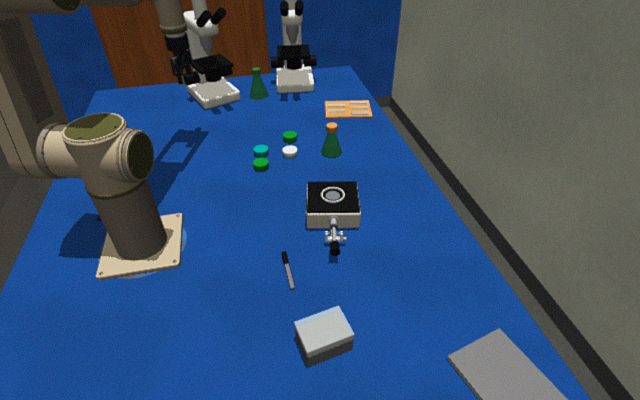

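Dish-shaped candidates in the scene view are green (430,252), turquoise (454,277), white (418,294) and green (448,330). The white-lidded one at (418,294) fits the description, at about (0.50, 0.365). In the side view it is at (290,152). The imager is at (302,215) and its knob at (269,169). I'll hover and check up close.

```bash
cat >> h.py <<'E'
def down(a):
    f=np.radians(a+90)/2; return np.array([0,np.cos(f),np.sin(f),0])
E
python3 - <<'E'
from h import *
np.set_printoptions(precision=4,suppress=True)
env.goto([0.50,0.365,0.20],down(45))
env.pause(.3)
p=capture("wrist"); save(p,"d")
print(env.get_obs()["eef_pos"],env.get_obs()["q"],env.get_obs()["clock"],ray(p,(320,200)))
for r in nets.masks_of("dish",p):
    m=r["region"]; v=np.argwhere(m)[:,::-1]; c=p["img"][m].mean(0)
    e=cv2.minEnclosingCircle(v.astype(np.float32))
    print(round(r["p"],2),r["centre"],c,e,m.sum(),onz(p,v.mean(0),.026))
for r in nets.pinpoint("dish",p): print(r["p"],r["centre"],onz(p,r["centre"],0))
E
```

```text
[0.4996 0.3655 0.2001] [ 0.5488  0.208   1.4933  0.      1.4402 -0.2376] 3.5167 (array([0.4523, 0.413 , 0.3244]), array([ 0.1866, -0.1875, -0.9644]))
0.95 [316.7, 179.1] [228.2535 227.3249 213.8559] ((314.4485778808594, 178.88662719726562), 30.09687614440918) 2742 [0.492  0.3659 0.026 ]
0.88 [253.7, 70.5] [ 74.9476 196.4061 185.934 ] ((254.82557678222656, 70.5465087890625), 35.14503479003906) 3529 [0.3883 0.3973 0.026 ]
0.67 [409.1, 111.8] [110.4646 230.3746 131.8071] ((411.6507263183594, 108.69485473632812), 33.504730224609375) 3246 [0.5091 0.4714 0.026 ]
0.63 [183.0, 134.2] [ 81.3661 204.355  103.7855] ((184.0, 133.5), 35.302364349365234) 3403 [0.3791 0.3111 0.026 ]
0.92 [315.7, 174.1] [0.4926 0.3661 0.    ]
0.81 [189.6, 135.8] [0.3776 0.3052 0.    ]
0.62 [402.3, 114.5] [0.5105 0.4672 0.    ]
0.57 [257.7, 73.8] [0.3866 0.3953 0.    ]
```

View pics/d.png

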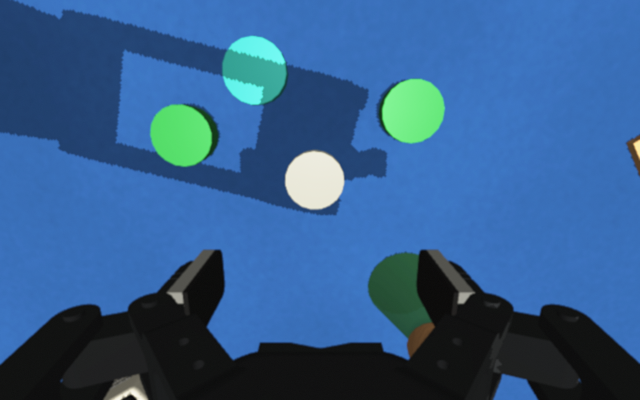

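The close view shows the white lid at (314,179), clear of the green discs (183,134) and (411,109), the turquoise disc (255,70) and the flask (400,290). I'll grasp it.

```bash
python3 - <<'E'
from h import *
np.set_printoptions(precision=4,suppress=True)
x,y=0.492,0.366
env.goto([x,y,0.09],down(45))
p=capture("wrist")
r=nets.masks_of("dish",p)
for k in r:
    m=k["region"]; c=p["img"][m].mean(0)
    if c.min()>170: print(k["p"],k["centre"],onz(p,np.argwhere(m)[:,::-1].mean(0),.026),m.sum())
print(env.servo_line([x,y,0.025],vel=0.1,threshold=8), env.get_obs()["eef_pos"])
env.command_gripper(0.045,40)
o=env.get_obs();print(o["width"],o["grip_force"],o["wrist_force"])
env.servo_line([x,y,0.17],vel=0.15)
o=env.get_obs();print(o["width"],o["grip_force"],o["wrist_force"],o["clock"])
a=75
env.goto([0.57,0.06,0.25],down(a)); env.pause(.3)
q=capture("wrist");save(q,"e")
print(env.get_obs()["eef_pos"],env.get_obs()["q"],ray(q,(320,200))[0])
for l,z in [("dish",.25-.025),("seat",.075),("tube_mouth",.045),("collar",.045),("knob",.045),("pointer",.045),("imager",0)]:
    for r in nets.pinpoint(l,q)[:2]: print(l,round(r["p"],2),r["centre"],onz(q,r["centre"],z))
print(env.get_obs()["clock"])
E
```

```text
0.72 [322.5, 220.2] [0.4909 0.3666 0.026 ] 6353
False [0.4924 0.3663 0.0255]
0.05327761075953881 42.010663747787476 [-1.333   0.2164  5.9946]
0.05356020724672522 42.07906365394592 [ 0.0573 -0.8745 -0.5659] 6.55
[0.5699 0.0606 0.2498] [ 0.0165  0.0584  1.5651  0.      1.5184 -1.2934] [0.5055 0.0782 0.374 ]
dish 0.81 [321.1, 250.5] [0.5702 0.0613 0.225 ]
seat 0.77 [264.0, 196.2] [0.5669 0.006  0.075 ]
tube_mouth 0.57 [175.7, 195.4] [ 0.5483 -0.0907  0.045 ]
tube_mouth 0.24 [51.9, 76.5] [ 0.408  -0.1615  0.045 ]
collar 0.7 [168.7, 196.5] [ 0.5475 -0.0983  0.045 ]
knob 0.8 [97.3, 195.5] [ 0.5272 -0.1705  0.045 ]
pointer 0.61 [145.1, 192.9] [ 0.5375 -0.1208  0.045 ]
imager 0.97 [274.1, 181.1] [0.5678 0.005  0.    ]
8.4833
```

View pics/e.png

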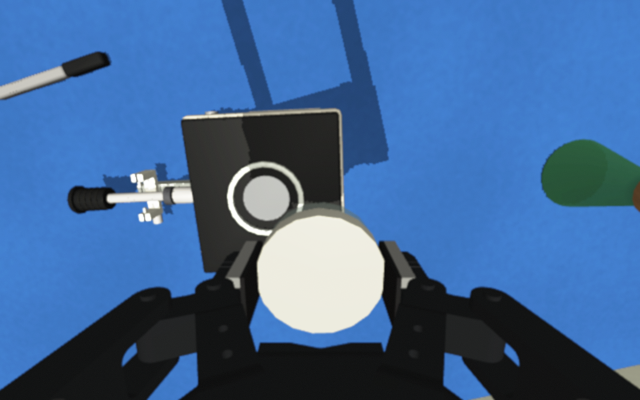

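The dish is held upright with its lid centred at about (320,270). The ring is at about (265,198) and only grazed by the lid. The rod, with fork (150,195) and knob (90,199), runs to the left. I'll take a clearer view to fit the ring and the in-hand dish.

```bash
python3 - <<'E'
from h import *
np.set_printoptions(precision=4,suppress=True)
env.goto([0.61,0.006,0.25],down(75)); env.pause(.4)
q=capture("wrist");save(q,"f")
o=env.get_obs();T=o["eef_pos"];print(T,o["clock"],o["width"])
for l,z in [("seat",.075),("tube_mouth",.045),("collar",.045),("knob",.045),("pointer",.045),("imager",0)]:
    for r in nets.pinpoint(l,q)[:2]: print(l,round(r["p"],2),r["centre"],onz(q,r["centre"],z))
c=proj(q,[.567,.005,.081]); g=cv2.cvtColor(q["img"],cv2.COLOR_RGB2GRAY)
print("seat expected",c)
# ring: sample radially in metric top plane z=.081
def ringfit(cx,cy):
  for it in range(5):
    pts=[]
    for t in np.radians(np.arange(0,360,3)):
        rr=np.arange(.026,.046,.0002)
        I=np.array([cv2.getRectSubPix(g,(1,1),tuple(map(float,proj(q,[cx+r*np.cos(t),cy+r*np.sin(t),.081]))))[0,0] for r in rr]).astype(float)
        d=np.diff(cv2.GaussianBlur(I[None],(0,0),4)[0]); k=np.argmin(d)
        if d[k]<-2: pts.append([cx+rr[k]*np.cos(t),cy+rr[k]*np.sin(t)])
    P=np.array(pts)
    for _ in range(4):
        A=np.c_[2*P,np.ones(len(P))]; s=np.linalg.lstsq(A,(P**2).sum(1),rcond=None)[0]
        R=np.sqrt(s[2]+s[0]**2+s[1]**2); e=abs(np.hypot(*(P-s[:2]).T)-R); P=P[e<max(.0008,np.median(e)*2)]
    cx,cy=s[:2]
  return cx,cy,R,len(P),e.mean()
print("ring",ringfit(.567,.005))
# lid
m=[r for r in nets.masks_of("dish",q) if q["img"][r["region"]].mean(0).min()>150][0]["region"].astype(np.uint8)
cn=max(cv2.findContours(m,0,1)[0],key=len)[:,0].astype(float)
P=np.array([onz(q,v,T[2]+.0005)[:2] for v in cn])
for _ in range(6):
    A=np.c_[2*P,np.ones(len(P))]; s=np.linalg.lstsq(A,(P**2).sum(1),rcond=None)[0]
    R=np.sqrt(s[2]+s[0]**2+s[1]**2); e=abs(np.hypot(*(P-s[:2]).T)-R); P=P[e<max(.0006,np.median(e)*2)]
print("lid",s[:2],R,len(P),len(cn),"off",s[:2]-T[:2])
E
```

```text
[0.6099 0.0065 0.2502] 9.3083 0.053572503486739816
seat 0.57 [310.6, 142.7] [0.5697 0.0082 0.075 ]
tube_mouth 0.56 [211.5, 145.3] [ 0.5489 -0.0908  0.045 ]
collar 0.96 [202.6, 144.5] [ 0.5458 -0.0992  0.045 ]
collar 0.3 [322.2, 249.0] [ 0.6872 -0.0118  0.045 ]
knob 0.75 [128.7, 143.6] [ 0.5257 -0.1709  0.045 ]
pointer 0.6 [178.6, 144.3] [ 0.5394 -0.1225  0.045 ]
imager 0.88 [310.7, 135.1] [0.5676 0.0067 0.    ]
seat expected [306.1158 141.2825]
ring (np.float64(0.568881691739399), np.float64(0.00747996898673281), np.float64(0.035566885348587055), 120, np.float64(9.714467375448801e-05))
lid [0.6084 0.0073] 0.028210170679576853 356 363 off [-0.0015  0.0008]
```

View pics/f.png

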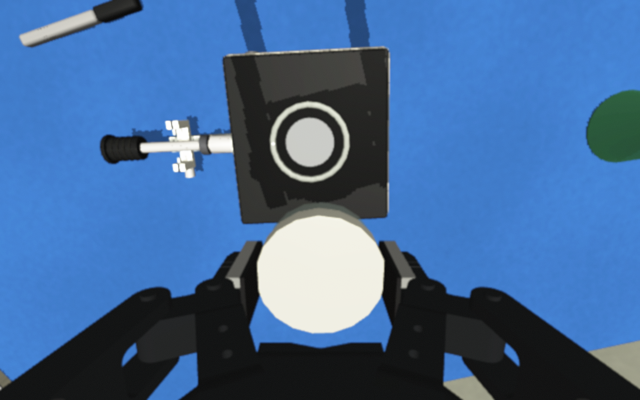

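The ring fits well, centred at (0.5689, 0.0075) with radius 35.6 mm, and shows at (310,142) in the image. The lid offset from the TCP is (-1.5, +0.8) mm. I'll place it now.

```bash
python3 - <<'E'
from h import *
np.set_printoptions(precision=4,suppress=True)
x,y=.5704,.0067
env.goto([x,y,.13],down(75))
env.pause(.3); print(env.get_obs()["eef_pos"])
print(env.servo_line([x,y,.0985],vel=.03,threshold=4))
env.pause(.2)
o=env.get_obs(); print(o["eef_pos"],o["wrist_force"],o["width"],o["clock"])
q=capture("wrist");save(q,"g")
E
```

```text
[0.5721 0.0066 0.1321]
True
[0.57   0.0067 0.1013] [-0.2627  0.1986  5.594 ] 0.053517767377720966 11.6083
```

View pics/g.png

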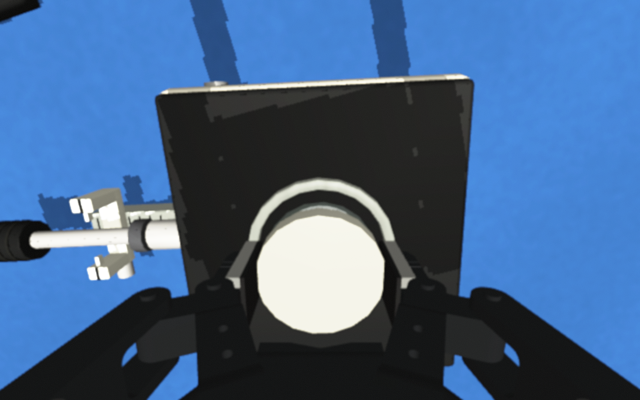

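Contact came at z=0.1013, as expected for seated rather than resting on the ring. The picture shows the lid at (320,270) inside the ring. I'll release, check it, and go over the knob for a close look at the fork.

```bash
python3 - <<'E'
from h import *
np.set_printoptions(precision=4,suppress=True)
env.command_gripper(.085)
x,y,z=env.get_obs()["eef_pos"]
env.servo_line([x,y,.16],vel=.12)
S=np.array([.5689,.0075]); yaw=-13.6
k=np.radians(yaw); u=np.array([np.sin(k),-np.cos(k)])  # rod outward
K=S+.185*u
env.goto([*K,.18],down(yaw)); env.pause(.3)
q=capture("wrist");save(q,"h")
o=env.get_obs();print(o["eef_pos"],o["q"],o["clock"],ray(q,(320,200))[0], u,K)
for l,z in [("dish",.075),("seat",.075),("tube_mouth",.045),("collar",.045),("knob",.045),("pointer",.045)]:
    for r in nets.pinpoint(l,q)[:2]:
        X=onz(q,r["centre"],z)[:2]; d=X-S; print(l,round(r["p"],2),r["centre"],X,"along",d@u,"across",d@[-u[1],u[0]])
np.save("s.npy",np.r_[S,yaw])
E
```

```text
[ 0.5255 -0.1719  0.1799] [-0.4089  0.0474  1.7055 -0.      1.3889 -0.1726] 14.2 [ 0.5412 -0.1067  0.3041] [-0.2351 -0.972 ] [ 0.5254 -0.1723]
tube_mouth 0.88 [323.1, 90.2] [ 0.5469 -0.0922] along 0.10212411967805762 across 0.0020413577217143924
collar 0.56 [322.2, 98.1] [ 0.5449 -0.0977] along 0.10785990169183388 across 0.001373844805816037
knob 0.65 [327.5, 189.6] [ 0.5324 -0.1687] along 0.17982947400846064 across 0.005954601066104762
pointer 0.96 [323.5, 132.6] [ 0.5399 -0.1231] along 0.13375551906185515 across 0.002472816431729137
```

View pics/h.png

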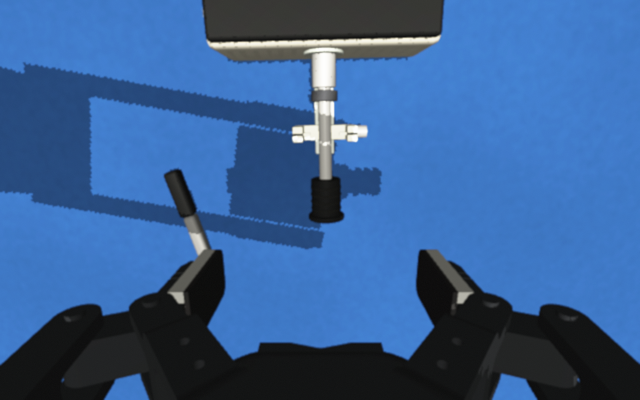

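The collar is at (323,96), the fork tips at row ~132 and the knob at (326,198). The marker, upper left, stays clear of a half-open gripper. I'll refine the rod line from this picture, then grip.

```bash
python3 - <<'E'
from h import *
np.set_printoptions(precision=4,suppress=True)
S=np.load("s.npy")[:2]
q=capture("wrist"); g=cv2.cvtColor(q["img"],cv2.COLOR_RGB2GRAY).astype(int); R=q["img"][:,:,0].astype(int)
def cen(r0,r1,f,z):
    out=[]
    for r in range(r0,r1):
        c=np.where(f(R[r,295:355]))[0]
        if len(c): out.append([295+(c.min()+c.max())/2,r,len(c)])
    out=np.array(out); m=np.median(out,0); print(m); return onz(q,m[:2],z)[:2]
A=cen(60,84,lambda v:v>120,.045); B=cen(150,172,lambda v:v>120,.045)
C=cen(184,206,lambda v:v<45,.045)
print(A,B,C)
for P in (A,B,C):
    d=P-S; print(np.degrees(np.arctan2(d[0],-d[1])),np.hypot(*d))
d=C-A; print("A-C",np.degrees(np.arctan2(d[0],-d[1])))
for uv in [(175,175),(205,245),(190,215)]: print("marker",onz(q,uv,.01)[:2])
E
```

```text
[323.   71.5  23. ]
[325.  160.5  11. ]
[322.25 194.5   53.5 ]
[ 0.5499 -0.0798] [ 0.5359 -0.1453] [ 0.5271 -0.1723]
-12.28267399424574 0.08935562290509967
-12.198118616564829 0.15635639664867398
-13.083806300008623 0.18456261633554677
A-C -13.835564830558322
marker [ 0.3973 -0.131 ]
marker [ 0.4014 -0.2038]
marker [ 0.3976 -0.171 ]
```

```bash
python3 - <<'E'
from h import *
np.set_printoptions(precision=4,suppress=True)
S=np.load("s.npy")[:2]; yaw=-12.15; np.save("s.npy",np.r_[S,yaw])
k=np.radians(yaw); u=np.array([np.sin(k),-np.cos(k)]); K=S+.185*u
env.command_gripper(.055)
env.goto([*K,.11],down(yaw))
print(env.servo_line([*K,.045],vel=.08,threshold=8))
o=env.get_obs();print(K,o["eef_pos"],o["wrist_force"])
env.command_gripper(.015,60)
env.pause(.2)
o=env.get_obs();print(o["width"],o["grip_force"],o["eef_pos"],o["wrist_force"],o["clock"])
q=capture("wrist"); save(q,"i")
for l in ["tube_mouth","collar","knob","pointer"]:
    for r in nets.pinpoint(l,q)[:2]:
        X=onz(q,r["centre"],.045)[:2]; d=X-S; print(l,round(r["p"],2),r["centre"],"along",d@u,"across",d@[-u[1],u[0]])
E
```

```text
False
[ 0.53   -0.1734] [ 0.5304 -0.1735  0.0455] [0.2154 0.0701 0.1526]
0.022390395839534446 58.40195417404175 [ 0.5299 -0.1735  0.0458] [-4.2612  0.988   5.6177] 16.8917
tube_mouth 0.78 [318.2, 59.2] along 0.1002120850480225 across -0.0008180867787058744
collar 0.83 [317.9, 76.7] along 0.10610016599392462 across -0.0009367182678425036
knob 0.56 [321.4, 273.3] along 0.1850732909280684 across 0.00041183568070417097
knob 0.34 [107.0, 309.1] along 0.20259450230487744 across -0.0943996362237117
```

View pics/i.png

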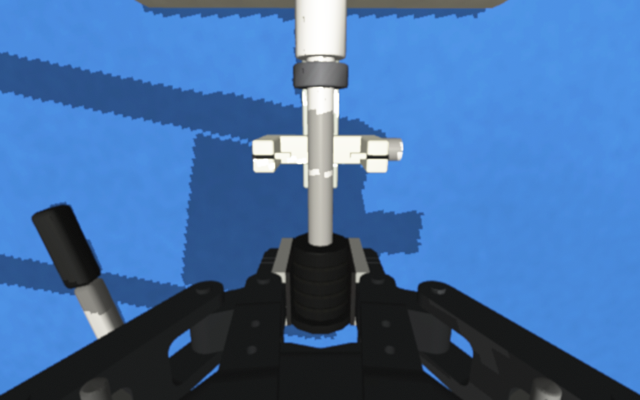

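The knob is gripped. The collar is at (320,75), reading 106.1 mm along (106 nominal), and the fork is around row 150. A zoom on the fork will locate the tips.

```bash
python3 - <<'E'
from h import *
im=cv2.imread("pics/i.png")[50:200,240:410]
cv2.imwrite("pics/j.png",cv2.resize(im,None,fx=4,fy=4,interpolation=cv2.INTER_CUBIC)[:600])
E
```

```text
(no output)
```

View pics/j.png

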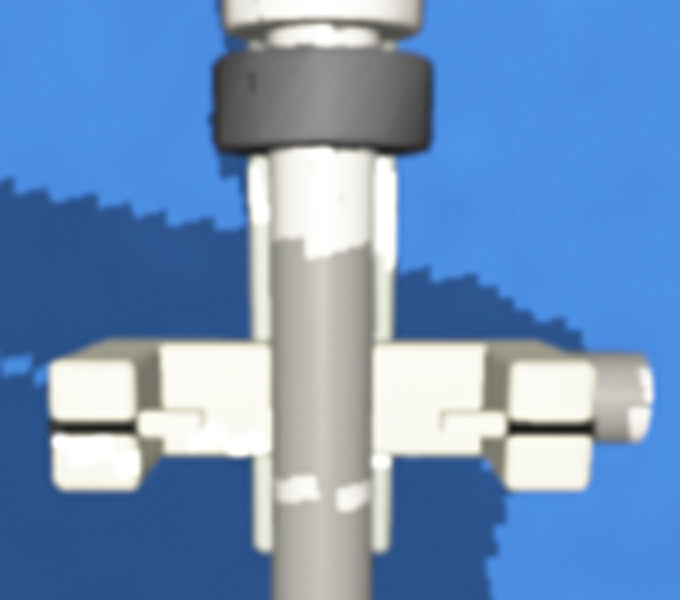

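The fork's tips point inward at crop row ~423, which is image row ~155.7. The black index lines on the posts are at image row ~157. I'll compute both, pull, and look.

```bash
python3 - <<'E'
from h import *
np.set_printoptions(precision=4,suppress=True)
S=np.load("s.npy"); yaw=S[2];S=S[:2]
k=np.radians(yaw); u=np.array([np.sin(k),-np.cos(k)]); n=np.array([-u[1],u[0]])
q=capture("wrist")
al=lambda uv,z:(onz(q,uv,z)[:2]-S)@u
f=lambda c:(c+.5)/4-.5
for name,uv,z in [("lineL",(f(92)+240,f(428)+50),.051),("lineR",(f(550)+240,f(428)+50),.051),("tipL",(f(200)+240,f(423)+50),.045),("tipR",(f(445)+240,f(423)+50),.045),
  ("colTop",(320,f(52)+50),.055),("colBot",(320,f(150)+50),.055)]: print(name,al(uv,z))
t=(al((f(200)+240,f(423)+50),.045)+al((f(445)+240,f(423)+50),.045)+al((f(92)+240,f(428)+50),.051)+al((f(550)+240,f(428)+50),.051))/4
pull=t-.106; print("pull",pull)
o=env.get_obs(); T=o["eef_pos"]
for d in (pull/2,pull):
    P=S+(.185+d)*u; env.servo_line([*P,.0455],vel=.03); 
    o=env.get_obs(); print((o["eef_pos"][:2]-S)@u-.185,(o["eef_pos"][:2]-S)@n,o["wrist_force"],o["width"],o["grip_force"])
env.pause(.3)
q=capture("wrist"); save(q,"k"); o=env.get_obs(); print(o["eef_pos"],(o["eef_pos"][:2]-S)@u-.185,o["wrist_force"],o["clock"])
for l in ["tube_mouth","collar","knob","pointer"]:
    for r in nets.pinpoint(l,q)[:2]: print(l,round(r["p"],2),r["centre"],al(r["centre"],.045))
c=proj(q,[*(S+t*u),.045]).astype(int)
cr=q["img"][c[1]-60:c[1]+60,c[0]-80:c[0]+80]; print(c)
cv2.imwrite("pics/l.png",cv2.cvtColor(cv2.resize(cr,None,fx=5,fy=5,interpolation=cv2.INTER_CUBIC),cv2.COLOR_RGB2BGR))
E
```

```text
lineL 0.13432382672537657
lineR 0.13432357620262206
tipL 0.13465446417259871
tipR 0.1346543448482614
colTop 0.10269696812093813
colBot 0.11036232674395863
pull 0.028489052987214672
0.013391586998980465 -0.0001179492539624666 [-1.6852  5.89    3.6248] 0.022352888660058048 58.50352227687836
0.027351156003342952 -0.00014258593246992463 [-1.5042  6.5895  3.2325] 0.022357191297750323 58.48145663738251
[ 0.5241 -0.2     0.0459] 0.02724461843227291 [-0.8236  6.7194  4.3698] 18.7917
collar 0.91 [318.6, 78.3] 0.13374980212053159
knob 0.92 [322.1, 272.5] 0.21184607988115303
[320  80]
```

View pics/l.png

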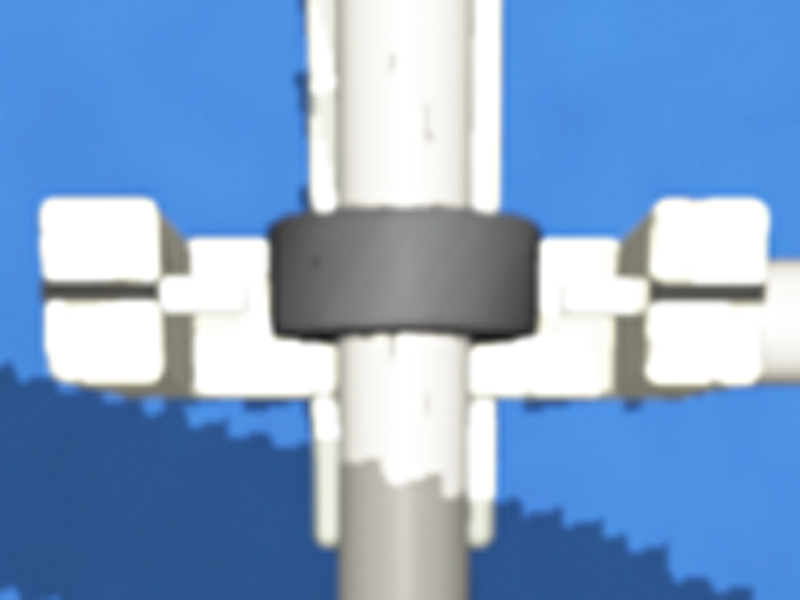

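The collar's side edges centre on crop row ~278 and the tips on row ~293, so it is about 1.2 mm short. That matches the TCP reading (27.25 against 28.5 mm). I'll correct it and check the dish as well.

```bash
python3 - <<'E'
from h import *
np.set_printoptions(precision=4,suppress=True)
S=np.load("s.npy"); yaw=S[2];S=S[:2]
k=np.radians(yaw); u=np.array([np.sin(k),-np.cos(k)])
P=S+(.185+.0298)*u; env.servo_line([*P,.0455],vel=.01); env.pause(.5)
o=env.get_obs(); print((o["eef_pos"][:2]-S)@u-.185,o["wrist_force"],o["width"],o["grip_force"],o["clock"])
q=capture("wrist")
for r in nets.pinpoint("collar",q)[:1]: print(r,(onz(q,r["centre"],.045)[:2]-S)@u)
cr=q["img"][20:140,240:400]
s=capture("scene"); c=proj(s,[*S,.1]).astype(int); print(c)
for l in ["dish"]:
    for r in nets.pinpoint(l,s): print(r["p"],r["centre"],onz(s,r["centre"],.075))
a=cv2.resize(cr,(400,300),interpolation=cv2.INTER_CUBIC); b=cv2.resize(s["img"][c[1]-60:c[1]+60,c[0]-80:c[0]+80],(400,300),interpolation=cv2.INTER_CUBIC)
cv2.imwrite("pics/m.png",cv2.cvtColor(np.hstack([a,b]),cv2.COLOR_RGB2BGR))
E
```

```text
0.02849289406009045 [-1.028   6.5006  3.4432] 0.022547436724743426 58.481882214546204 19.775
{'centre': [317.6, 77.4], 'p': 0.56} 0.134714723030934
[301 206]
0.95 [448.7, 279.4] [0.434  0.3954 0.075 ]
0.76 [450.1, 332.7] [0.5354 0.4758 0.075 ]
0.67 [300.0, 211.8] [0.573  0.0053 0.075 ]
0.63 [426.4, 251.2] [0.4142 0.3105 0.075 ]
0.41 [298.8, 224.4] [0.6013 0.0325 0.075 ]
```

View pics/m.png

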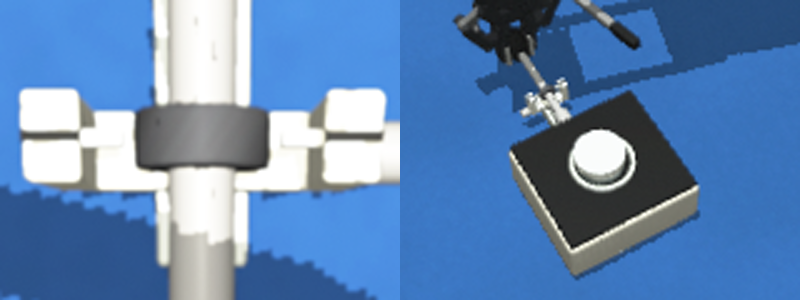

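The tips (row ~136) now point at the middle of the collar (rows 110–165), and the dish sits level in its ring. I'll hand it in.

```bash
python3 -c "
from workcell import env
print(env.finish_job())"
```

```text
the job is handed in; nothing more can be done
None
```

The job is handed in: the white-lidded dish sits upright in the imager's ring, and the gripper is still holding the shutter rod about 28.5 mm out, with the fork's pointer tips at the middle of the collar. It took about 20 s of robot time; no verdict came back.

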